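# Pack the tote, run its knurled nut home, back it off a quarter turn and hold it

### The arm

A 6-joint arm with a two-finger parallel gripper is mounted at the origin on the work surface. World frame = base frame: x ahead of the robot, y to its left, z up, the work surface at z = 0. Lengths are in m, angles in rad, forces in N, time in s.
With the tool pointing down it reaches from about 0.375 to 0.975 m from the base axis. Payload 3.8 kg.
Tool frame: the origin (TCP) lies midway between the tips of the shut fingers; the grasp point (between the pads) lies 19 mm behind it; z points along the fingers, y is the direction in which the jaws open and shut (so a half turn about z gives the same grasp; the last joint's range is limited). The gripper opens to 85 mm and grips with 20 to 120 N. Pads are 22 mm wide; open, the fingers measure 114 mm over their backs; the gripper's body (76 mm by 85 mm) begins 54 mm behind the grasp point. The pads swing forward as they close: fully open they stand 13 mm farther back than shut.
Start: joints at [1.146, 0.264, 1.604, -0, 1.274, -0.037], TCP at [0.255, 0.625, 0.231] pointing down, gripper open.
Joint ranges: [-2.63, 2.63], [-0.94, 2.18], [0.31, 2.57], [-1.31, 4.45], [0, 2.66], [-2.55, 2.55]. Speed limits (rad/s): [2.57, 2.57, 3.14, 3.14, 3.14, 3.14].

### API

Orientations are given as [roll, pitch, yaw] about the fixed x, y, z axes, in that order (R = Rz(yaw) Ry(pitch) Rx(roll)).
In Python, from station import env gives the robot as it stands.
- The arm moves only by the tool step_arm, never from a script. Its argument "motion" is one flat list of numbers, 7 for each row, row after row: the opening, from 0 (shut) to 1 (fully open), then the shift along the tool's x, y, z in mm, then the turn, a rotation vector about the tool's x, y, z in rad. In form: [claw, dx, dy, dz, wx, wy, wz, claw, dx, dy, dz, wx, wy, wz, ...]. A call has 1 to 20 rows; each row shifts and turns the commanded pose from where the row before left it, along the tool's axes as they then stand; what a row does not reach is not made up. A row lasts 1/12 s, in which the tool goes at most 41.7 mm and 7.16 degrees, less where a joint would pass 70% of its speed; a pose out of reach is approached as far as the arm can. A call with a gripper value outside its range is refused whole. The fingers move at their own pace and stop on an object; "grip_force" is the grip in N (left out, the last holds). Time passes only in rows, so rows that do not move let the fingers close. It gives the time, the measured TCP pose, the force and the opening at its end, in the units of the state.
- env.observe(): the state, without advancing time (a new reading comes with each control period).
- env.camera(name): name is "side" or "top"; returns (picture, depth): 384x512x3 uint8, blue, green, red; 384x512 float32, m along the optical axis (not along the pixel's ray), 0 where there is no reading.
- env.camera_model(name): a dict with "mtx" (3x3 intrinsics, pixels), "rvec" (rotation vector, rad) and "tvec" (3), from world to camera coordinates, as OpenCV has them. Camera axes: x right, y down, z forward; pixel columns grow to the right and rows downward; lengths in m; the calibration is good to about 2 mm. A picture is of the moment at which its call begins. camera_model takes no time and is no camera call.
- env.sign_off(): hands the job in, once; it reports no verdict.
The state is a dict: "t": time; "qpos": joint angles; "qd": joint speeds; "tau": joint torques, N m; "tcp_pos": TCP position; "tcp_rot": TCP orientation; "ft_force": force on the tool from outside, world axes, zero at the start; "ft_torque": the same for the moment, N m; "gripper_width": finger opening in m.
Only numpy, scipy, OpenCV 4.12 (cv2) and the standard library are available. Lean on these libraries where they do the work, as an engineer would, in place of code of your own. Each camera call takes 0.05 s, during which the arm holds its last target. There are 200 camera calls.

### The job

Lower the screw jar and the drill battery into the red tote beside the blue bit case, so that all three stand upright on its floor in one row; do not drop them. Then screw the brass knurled nut of the tote's end plate down clockwise until it bottoms out, back it off a quarter turn, and finish while still gripping the nut there, without letting go, so that it can be locked. Leave the wrench, the tape measure and the tin where they are.

Things in the scene. Friction and masses are not known exactly. Their poses are not given: they have to be found in the camera images.
- tote: Red open steel tote fixed to the bench, a tray along its own y axis; origin on the bench, z up. In its frame: floor 5 mm up; inside x -30 to +30 mm; long walls 6 mm thick, 28 mm high; fixed end wall at +y, 45 mm high, inner face at y = +100 mm. At -y stand the movable end plate and, beyond it, a grey screw housing 48 x 48 mm, 62 mm high, centred at x = 0, y = -100 mm, with the nut on an upright stud.
- plate_face (a point): Centre of the inner face of the aluminium end plate (57 mm wide, top 46 mm above the bench), which closes the tote at its -y end. It is at y = -34 mm of the tote when the nut is bottomed and 1.2 mm farther out (-y) per radian the nut is unscrewed. The three items then fill the row from here to the fixed end wall with about 8 mm to spare at the bottomed nut.
- nut_center (a point): Centre of the round brass knurled nut: 38 mm diameter, 26 mm high, axis upright, white index mark on its top along this frame's x. At x = 0, y = -100, z = 85 mm of the tote when bottomed; turns with the nut. A 14 mm steel stud stands 12 mm out of its top. Space all round it, down to the housing top 10 mm below its underside.
- nut (a joint): Turn of the knurled nut in radians: 0 = bottomed (hard stop), grows as it is unscrewed (counter-clockwise from above); screwing down is clockwise. Starts 1.9 to 2.8 rad from the bottom, so it takes more than one grasp; stays where it is left (friction about 0.05 N m); rises 0.5 mm per radian; cannot go beyond 3.4.
- jar_center (a point): Centre of the glass jar of screws with an orange lid: upright round, 48 mm largest diameter, 74 mm high, about 0.2 kg; this point is half-way up, 37 mm above its underside; z is its upright axis. Starts standing on the bench.
- battery_center (a point): Centre of the black drill battery with a yellow band: upright block 50 mm (its x) by 42 mm (its y) by 72 mm high, about 0.35 kg; this point is 36 mm above its underside. Starts standing on the bench. Goes in with its x axis across the tote (along the tote's x, either way round), the 42 mm side along the row.
- bitcase_center (a point): Centre of the blue drill-bit case already in the tote: block 50 mm (its x, across the tote) by 36 mm (its y, along the row) by 70 mm high; this point is 35 mm above its underside. It is loose and must end standing in the tote.
- wrench: Steel wrench 170 mm long lying on the bench beyond the tote, a bystander; origin under its middle, along its x.
- tape_center (a point): Centre of a yellow tape measure, 62 x 34 x 60 mm high, standing on the bench, a bystander.
- tin_center (a point): Centre of a round steel tin, 60 mm diameter, 55 mm high, standing on the bench, a bystander.
Mind the look-alikes: they are no part of the job. Several things have the shape of the tote; the one meant has the colours described above. What is meant by the part that bears jar_center is not turquoise, and is the smaller of those in its own colour.

How it is judged:
By the outcome, as a careful person would: the job done as asked, in the order asked, and still so for the second after the job is handed in, while the arm keeps its last pose, push and grip.
It also fails if it takes over 67 s, if anything falls off the work surface, if the arm or the gripper's body presses on something with over 40 N, if the wrist force passes 120 N, or if a joint passes its speed limit or range.

## Working session

There is one attempt and no reset: what is moved stays moved. The work goes in short steps, Python scripts to look and compute and a tool call to move; the robot and the scene stay as the last step left them, time stands still between calls to the robot, and variables do not carry over. Pictures are saved under pics/ and viewed, about 8 in all and at most 12, crops included, and the job is handed in when it is done.

Besides the shell and the picture viewer there is one more tool, called after "Emit:" by a JSON object that holds its "method" and its "body", one argument or row to a line. step_arm: Moves the arm, as the interface text tells. Its arguments: {"type":"object","properties":{"motion":{"type":"array","items":{"type":"number"}},"grip_force":{"type":"number"}},"required":["motion"]}

```bash
mkdir -p pics; ls; cat > h.py <<'E'
from station import env
import numpy as np, cv2
def cam(n):
    p,d=env.camera(n); m=env.camera_model(n)
    K=np.array(m["mtx"],float);R=cv2.Rodrigues(np.array(m["rvec"],float))[0];t=np.array(m["tvec"],float).ravel()
    return p,d,K,R,t
def cloud(d,K,R,t):
    v,u=np.mgrid[:d.shape[0],:d.shape[1]]
    c=np.stack([(u-K[0,2])/K[0,0]*d,(v-K[1,2])/K[1,1]*d,d],-1)
    return (c-t)@R
E
python3 - <<'E'
from h import *
for n in("top","side"):
    p,d,K,R,t=cam(n); cv2.imwrite(f"pics/{n}0.png",cv2.resize(p,(768,576))); np.savez(f"{n}0.npz",p=p,d=d,K=K,R=R,t=t)
    print(n,-R.T@t,K[0,0])
s=env.observe();print(s)
E
```

```text
pics
top [ 0.32069662 -0.02650925  1.19848078] 354.7244338997891
side [ 0.13185966 -1.08301931  0.79422378] 428.95614477252514
{'t': 0.1, 'qpos': array([ 1.14612089e+00,  2.64641844e-01,  1.60524669e+00,  1.91598425e-06,
        1.27371005e+00, -3.68880802e-02]), 'qd': array([-0.00148803, -0.00171192, -0.00330835, -0.00022211, -0.00060749,
        0.00012318]), 'tau': array([ 1.18214302e-03, -5.16706216e+01, -3.68591130e+01, -1.47931505e-04,
        6.38584679e-03,  1.33358935e-06]), 'tcp_pos': array([0.25496412, 0.62427495, 0.23010578]), 'tcp_rot': array([-3.13958816e+00, -7.58075322e-05,  2.75380466e+00]), 'ft_force': array([-0.36798473, -1.02289269, -0.10415096]), 'ft_torque': array([ 0.01379923, -0.01544288,  0.00642396]), 'gripper_width': 0.08558758178143455}
```

View pics/top0.png

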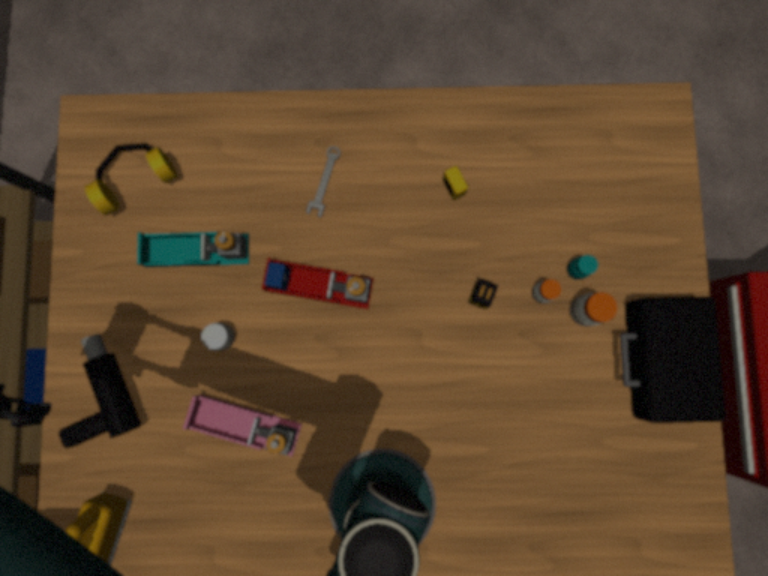

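View pics/side0.png

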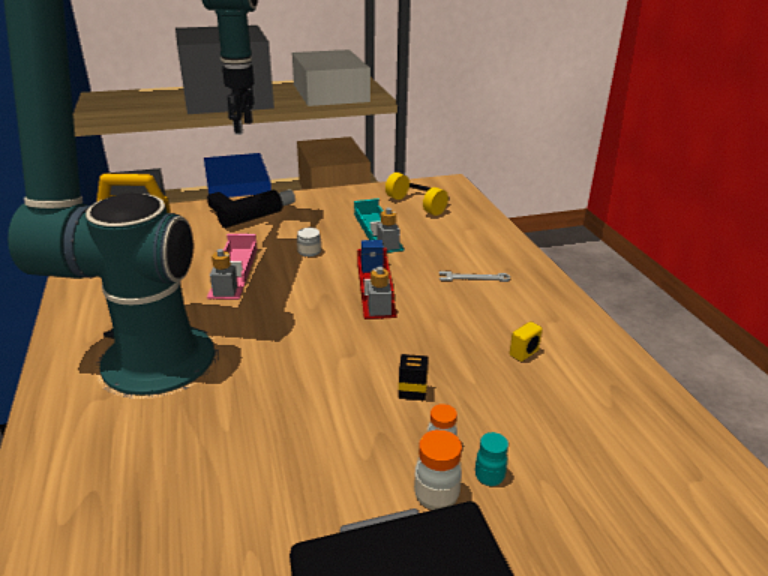

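Small orange-lid jar at top (547,290); look-alikes are the large orange-lid jar (600,307) and the turquoise one (583,266). The red tote is at (318,283), with the teal (193,250) and pink (243,423) ones not meant. The battery is at (484,292). Next I'll measure and take one close crop.

```bash
python3 - <<'E'
from h import *
z=np.load("top0.npz");p,d=z["p"],z["d"];X=cloud(d,z["K"],z["R"],z["t"])
hsv=cv2.cvtColor(p,cv2.COLOR_BGR2HSV);h,s,v=cv2.split(hsv)
def rep(name,m,x0,x1,y0,y1):
    w=np.zeros(m.shape,bool);w[int(y0/1.5):int(y1/1.5),int(x0/1.5):int(x1/1.5)]=1
    P=X[m&w&(d>0)]
    if len(P)<3:print(name,len(P));return
    r=cv2.minAreaRect(P[:,:2].astype(np.float32)*1000)
    print(name,len(P),P.mean(0).round(4),"z",np.percentile(P[:,2],[5,50,95]).round(3),"rect",np.round(r[0],1),np.round(r[1],1),round(r[2],1))
Z=X[...,2]
rep("tote red",((h<8)|(h>172))&(s>120)&(Z>.015),255,380,250,312)
rep("tote all",(Z>.015),255,385,245,315)
rep("bitcase top",(h>100)&(h<130)&(s>100)&(Z>.06),255,300,250,300)
rep("nut top",(Z>.085),320,385,265,312)
rep("plate",(Z>.035)&(Z<.055),320,352,265,305)
rep("battery",Z>.06,465,502,272,312)
rep("battery all",Z>.015,465,502,272,312)
rep("jar lid",(Z>.06),528,563,275,305)
rep("jar all",(Z>.01),528,566,272,308)
rep("bigjar",(Z>.06),570,622,285,330)
rep("teal jar",(Z>.04),566,602,250,282)
rep("tape",(Z>.04),440,470,160,202)
rep("tin",(Z>.04),195,240,315,355)
rep("wrench",(Z>.001),305,342,145,218)
print("table",np.median(Z[:,150:400]))
a=cv2.resize(p[165:215,165:260],None,fx=6,fy=6,interpolation=2)
b=cv2.resize(p[165:225,305:420],None,fx=6,fy=6,interpolation=2)
q=np.load("side0.npz")["p"]
c=cv2.resize(q[160:345,230:350],None,fx=4,fy=3,interpolation=2)
o=np.zeros((590,790,3),np.uint8)
a=cv2.resize(a,(390,205));b=cv2.resize(b,(390,205));o[:205,:390]=a;o[210:415,:390]=b;o[:555,400:790]=c[:,:390]
cv2.imwrite("pics/crop1.png",o)
E
```

```text
tote red 221 [0.4869 0.1645 0.0304] z [0.021 0.028 0.047] rect [480.5 135.5] [229.6  71.1] 79.0
tote all 853 [0.4783 0.1404 0.0548] z [0.022 0.051 0.1  ] rect [480.2 136.8] [232.5  72.3] 79.0
bitcase top 167 [0.4938 0.2181 0.0745] z [0.069 0.075 0.078] rect [494.4 219.8] [33.7 50.7] 80.8
nut top 124 [0.4615 0.0458 0.0999] z [0.094 0.099 0.109] rect [462.3  46.3] [34.5 37.8] 88.3
plate 41 [0.4729 0.1033 0.0437] z [0.037 0.044 0.049] rect [463.4  98.8] [66.2 36.1] 27.3
battery 213 [ 0.4469 -0.2268  0.0716] z [0.067 0.072 0.075] rect [ 447.6 -227.2] [42.1 51. ] 67.3
battery all 259 [ 0.4455 -0.2243  0.0661] z [0.032 0.071 0.075] rect [ 447.5 -227. ] [42.3 51.4] 67.1
jar lid 151 [ 0.4505 -0.3653  0.0732] z [0.068 0.073 0.077] rect [ 450.9 -366.9] [42.2 39.1] 89.1
jar all 236 [ 0.4485 -0.3603  0.0602] z [0.019 0.072 0.077] rect [ 450.7 -364. ] [44.4 44.8] 58.6
bigjar 444 [ 0.4071 -0.4535  0.0974] z [0.064 0.105 0.109] rect [ 408.  -457.7] [63.5 64.2] 53.6
teal jar 202 [ 0.5007 -0.444   0.0672] z [0.044 0.072 0.077] rect [ 501.1 -446.6] [44.2 41.7] 4.8
tape 210 [ 0.6985 -0.1746  0.0574] z [0.045 0.059 0.063] rect [ 701.3 -175.6] [63.4 35.3] 25.9
tin 270 [0.3659 0.3519 0.0536] z [0.044 0.055 0.059] rect [365.3 353.3] [54.9 55.7] 2.2
wrench 592 [0.7231 0.1245 0.0047] z [0.001 0.004 0.01 ] rect [725.1 124.3] [ 84.5 175.3] 89.9
table -0.0002803383094507829
```

View pics/crop1.png

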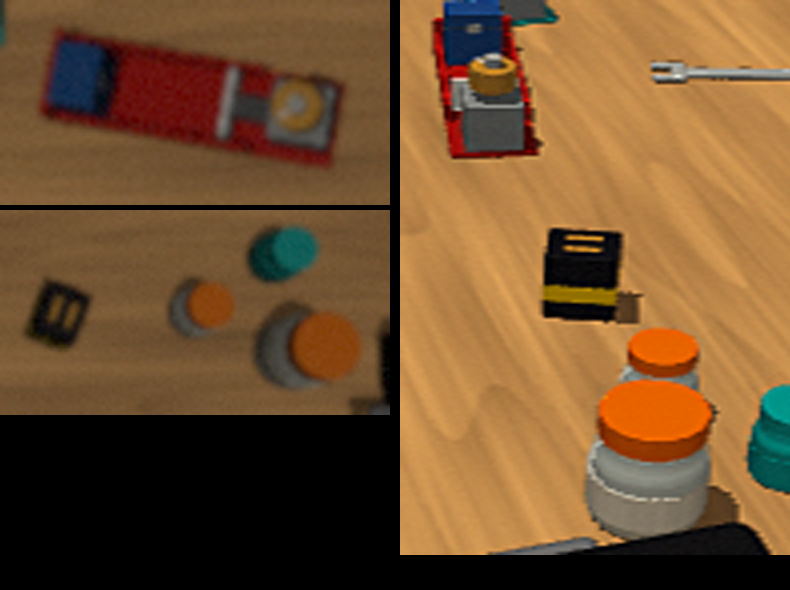

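The crop confirms the choice: small orange-lid jar at crop (210,305), beside the big orange one (325,345) and the teal one (293,250). The red tote, bit case and brass nut are clear too. I'll turn the tool first, then travel.

```bash
cat >> h.py <<'E'
from scipy.spatial.transform import Rotation as Ro
O=np.array([481.5,144.6]);A=np.radians(79)
ex=np.array([np.sin(A),-np.cos(A)]);ey=np.array([np.cos(A),np.sin(A)])
def tote(x,y): return O+x*ex+y*ey
def go(xy,z,psi,frm=None):
    "tool shift (mm) in axes after turning to psi deg, and wz turn"
    s=env.observe();p=s["tcp_pos"]*1000 if frm is None else np.array(frm);yaw=np.degrees(s["tcp_rot"][2])
    a=np.radians(psi);d=np.r_[xy,z]-p
    print("turn wz",round(np.radians((yaw-psi+180)%360-180),3),"shift",np.round([d[0]*np.cos(a)+d[1]*np.sin(a),d[0]*np.sin(a)-d[1]*np.cos(a),-d[2]],1))
E
python3 - <<'E'
from h import *
go([480,140],230,67.3); go([447.6,-227.2],130,67.3,[480,140,230])
E
```

```text
turn wz 1.579 shift [-3.599e+02  3.945e+02  1.000e-01]
turn wz 1.579 shift [-351.3  111.8  100. ]
```

Emit:
{"method": "step_arm", "body": {
  "motion": [1,0,0,0,0,0,0.12,1,0,0,0,0,0,0.12,1,0,0,0,0,0,0.12,1,0,0,0,0,0,0.12,1,0,0,0,0,0,0.12,1,0,0,0,0,0,0.12,1,0,0,0,0,0,0.12,1,0,0,0,0,0,0.12,1,0,0,0,0,0,0.12,1,0,0,0,0,0,0.12,1,0,0,0,0,0,0.12,1,0,0,0,0,0,0.12,1,0,0,0,0,0,0.14]
}}

```text
t: 1.18
tcp_pos: [0.2551, 0.6245, 0.2305]
tcp_rot: [-3.142, 0.001, 1.183]
ft_force: [-0.2, 0.0, 0.4]
gripper_width: 0.0855
```

Emit:
{"method": "step_arm", "body": {
  "motion": [1,-20,21.9,0,0,0,0,1,-20,21.9,0,0,0,0,1,-20,21.9,0,0,0,0,1,-20,21.9,0,0,0,0,1,-20,21.9,0,0,0,0,1,-20,21.9,0,0,0,0,1,-20,21.9,0,0,0,0,1,-20,21.9,0,0,0,0,1,-20,21.9,0,0,0,0,1,-20,21.9,0,0,0,0,1,-20,21.9,0,0,0,0,1,-20,21.9,0,0,0,0,1,-20,21.9,0,0,0,0,1,-20,21.9,0,0,0,0,1,-20,21.9,0,0,0,0,1,-20,21.9,0,0,0,0,1,-20,21.9,0,0,0,0,1,-20,21.9,0,0,0,0]
}}

```text
t: 2.68
tcp_pos: [0.4868, 0.1424, 0.2309]
tcp_rot: [-3.141, 0.0, 1.189]
ft_force: [-0.5, -0.6, 0.3]
gripper_width: 0.0856
```

Emit:
{"method": "step_arm", "body": {
  "motion": [1,-29,9.3,4,0,0,0,1,-29,9.3,8,0,0,0,1,-29,9.3,8,0,0,0,1,-29,9.3,8,0,0,0,1,-29,9.3,8,0,0,0,1,-29,9.3,8,0,0,0,1,-29,9.3,8,0,0,0,1,-29,9.3,8,0,0,0,1,-29,9.3,8,0,0,0,1,-29,9.3,8,0,0,0,1,-29,9.3,8,0,0,0,1,-29,9.3,8,0,0,0,1,0,0,0,0,0,0,1,0,0,0,0,0,0]
}}

```text
t: 3.85
tcp_pos: [0.4596, -0.2216, 0.1382]
tcp_rot: [-3.139, -0.0, 1.186]
ft_force: [0.2, 0.8, 0.0]
gripper_width: 0.0854
```

```bash
python3 - <<'E'
from h import *
go([447.6,-227.2],26,67.3)
E
```

```text
turn wz 0.011 shift [ -9.8  -8.9 112.2]
```

Emit:
{"method": "step_arm", "body": {
  "motion": [1,-5,-4.5,6,0,0,0.011,1,-4.8,-4.4,6,0,0,0,1,0,0,20,0,0,0,1,0,0,20,0,0,0,1,0,0,20,0,0,0,1,0,0,20,0,0,0,1,0,0,12,0,0,0,1,0,0,8,0,0,0,0,0,0,0,0,0,0,0,0,0,0,0,0,0,0,0,0,0,0,0,0,0,0,0,0,0,0,0,0,0,0,0,0,0,0],
  "grip_force": 60
}}

```text
t: 4.93
tcp_pos: [0.4499, -0.227, 0.0287]
tcp_rot: [3.139, 0.0, 1.178]
ft_force: [0.7, 0.6, 1.7]
gripper_width: 0.0492
```

```bash
python3 - <<'E'
from h import *
s=env.observe();print(s["tcp_pos"],s["ft_force"],s["gripper_width"])
print(tote(0,33),tote(0,42)); go(tote(0,33),170,79)
E
```

```text
[ 0.44989534 -0.2269769   0.02866245] [0.70482873 0.62716422 1.66547229] 0.04923255583803371
[487.79669685 176.99369705] [489.51397781 185.8283417 ]
turn wz -0.201 shift [ 403.8  -39.9 -141.3]
```

Emit:
{"method": "step_arm", "body": {
  "motion": [0,0,0,-8,0,0,0,0,0,0,-20,0,0,0,0,0,0,-24,0,0,0,0,0,0,-24,0,0,0,0,0,0,-24,0,0,-0.1,0,0,0,-24,0,0,-0.1,0,0,0,-18,0,0,0,0,0,0,0,0,0,0]
}}

```text
t: 5.6
tcp_pos: [0.4511, -0.2278, 0.1741]
tcp_rot: [3.134, 0.003, 1.378]
ft_force: [0.6, -0.8, -2.9]
gripper_width: 0.0499
```

```bash
python3 - <<'E'
from h import *
s=env.observe();print(s["tcp_pos"],s["ft_force"],s["gripper_width"])
go(tote(0,33),170,79)
E
```

```text
[ 0.45109984 -0.22777127  0.17410529] [ 0.58022174 -0.84888693 -2.88040826] 0.049858494800735266
turn wz -0.001 shift [404.3 -41.2   4.1]
```

Emit:
{"method": "step_arm", "body": {
  "motion": [0,15,-1.5,0,0,0,0,0,28,-2.9,0,0,0,0,0,28,-2.9,0,0,0,0,0,28,-2.9,0,0,0,0,0,28,-2.9,0,0,0,0,0,28,-2.9,0,0,0,0,0,28,-2.9,0,0,0,0,0,28,-2.9,0,0,0,0,0,28,-2.9,0,0,0,0,0,28,-2.9,0,0,0,0,0,28,-2.9,0,0,0,0,0,28,-2.9,0,0,0,0,0,28,-2.9,0,0,0,0,0,28,-2.9,0,0,0,0,0,20,-2,0,0,0,0,0,5.3,0,4,0,0,0,0,0,0,0,0,0,0,0,0,0,0,0,0,0]
}}

```text
t: 7.1
tcp_pos: [0.4845, 0.1776, 0.1635]
tcp_rot: [-3.139, 0.002, 1.379]
ft_force: [-0.0, 0.4, -4.7]
gripper_width: 0.0495
```

```bash
python3 - <<'E'
from h import *
s=env.observe();print(s["tcp_pos"],s["ft_force"],s["gripper_width"])
go(tote(0,33),120,79)
p,d,K,R,t=cam("top");X=cloud(d,K,R,t);Z=X[...,2]
q,_,*r=cam("side")
a=cv2.resize(p[150:230,160:265],(400,300),interpolation=2);b=cv2.resize(q[60:235,190:340],(390,455),interpolation=2)
o=np.zeros((460,790,3),np.uint8);o[:300,:400]=a;o[:455,400:]=b;cv2.imwrite("pics/b2.png",o)
E
```

```text
[0.4844544  0.17755924 0.16354881] [-0.04193827  0.42437321 -4.71700962] 0.04947047856920111
turn wz -0.0 shift [ 0.1  3.4 43.5]
```

View pics/b2.png

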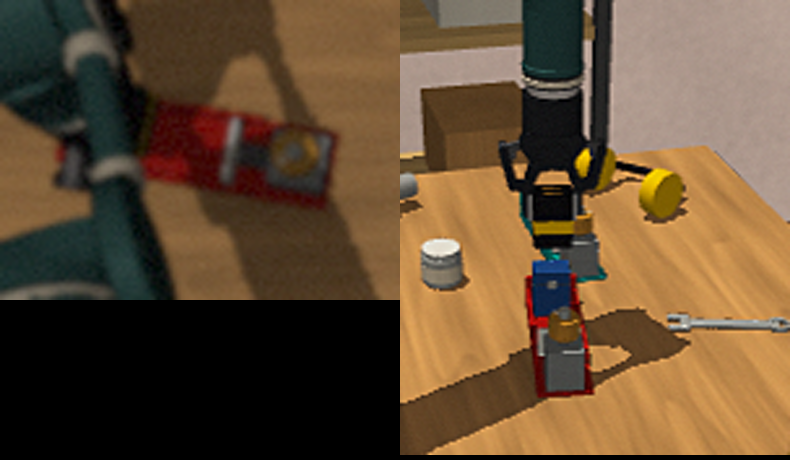

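Emit:
{"method": "step_arm", "body": {
  "motion": [0,0,1.7,12,0,0,0,0,0,1.7,18,0,0,0,0,0,0,18,0,0,0,0,0,0,18,0,0,0,0,0,0,18,0,0,0,0,0,0,9,0,0,0,0,0,0,0,0,0,0,0,0,0,0,0,0,0]
}}

```text
t: 7.87
tcp_pos: [0.4888, 0.177, 0.0717]
tcp_rot: [-3.14, 0.001, 1.377]
ft_force: [0.4, 0.3, -4.3]
gripper_width: 0.0493
```

```bash
python3 - <<'E'
from h import *
s=env.observe();print(s["tcp_pos"],s["ft_force"],s["tcp_rot"])
go(tote(0,33),34,79)
E
```

```text
[0.48879836 0.17697956 0.07171627] [ 0.37954365  0.27265345 -4.33046806] [-3.14036465e+00  7.28899913e-04  1.37690472e+00]
turn wz -0.002 shift [-0.2 -1.  37.7]
```

Emit:
{"method": "step_arm", "body": {
  "motion": [0,0,-0.8,8,0,0,0,0,0,0,8,0,0,0,0,0,0,8,0,0,0,0,0,0,8,0,0,0,0,0,0,4.5,0,0,0,0,0,0,0,0,0,0,0,0,0,0,0,0,0]
}}

```text
t: 8.45
tcp_pos: [0.488, 0.1778, 0.0352]
tcp_rot: [-3.141, 0.001, 1.378]
ft_force: [0.5, 0.2, -3.8]
gripper_width: 0.0495
```

Inside without contact. Now push +y by about 9 mm to seat the bit case, slowly.

Emit:
{"method": "step_arm", "body": {
  "motion": [0,2,0,0,0,0,0,0,2,0,0,0,0,0,0,2,0,0,0,0,0,0,1.5,0,0,0,0,0,0,1,0,0,0,0,0,0,0,0,0,0,0,0]
}}

```text
t: 8.95
tcp_pos: [0.4902, 0.1864, 0.036]
tcp_rot: [3.141, -0.0, 1.378]
ft_force: [-0.1, -1.0, -3.7]
gripper_width: 0.0495
```

Emit:
{"method": "step_arm", "body": {
  "motion": [0,0,0,1,0,0,0,0,0,0,0.8,0,0,0,0,0,0,0,0,0,0]
}}

```text
t: 9.2
tcp_pos: [0.4899, 0.1862, 0.0337]
tcp_rot: [-3.141, -0.0, 1.378]
ft_force: [0.6, 0.8, -4.0]
gripper_width: 0.049
```

Emit:
{"method": "step_arm", "body": {
  "motion": [0,0,0,0.5,0,0,0,0,0,0,0.5,0,0,0,0,0,0,0,0,0,0]
}}

```text
t: 9.45
tcp_pos: [0.4899, 0.1863, 0.0336]
tcp_rot: [-3.141, 0.0, 1.378]
ft_force: [-3.8, -0.6, 4.7]
gripper_width: 0.0495
```

Emit:
{"method": "step_arm", "body": {
  "motion": [0,0,0,0.5,0,0,0,0,0,0,0,0,0,0]
}}

```text
t: 9.62
tcp_pos: [0.4899, 0.1863, 0.0336]
tcp_rot: [-3.141, 0.0, 1.378]
ft_force: [-5.2, -1.1, 9.0]
gripper_width: 0.0493
```

Emit:
{"method": "step_arm", "body": {
  "motion": [0.65,0,0,0,0,0,0,0.8,0,0,0,0,0,0,1,0,0,0,0,0,0,1,0,0,0,0,0,0,1,0,0,-6,0,0,0,1,0,0,-15,0,0,0,1,0,0,-25,0,0,0,1,0,0,-30,0,0,0,1,0,0,-30,0,0,0,1,0,0,-20,0,0,0,1,0,0,0,0,0,0]
}}

```text
t: 10.53
tcp_pos: [0.4939, 0.1874, 0.1648]
tcp_rot: [3.132, -0.005, 1.378]
ft_force: [0.7, 0.4, -0.8]
gripper_width: 0.0854
```

```bash
python3 - <<'E'
from h import *
go([451,-366],160,79)
E
```

```text
turn wz -0.001 shift [-551.5   63.5    4.8]
```

Emit:
{"method": "step_arm", "body": {
  "motion": [1,-15,1.7,0,0,0,0,1,-30,3.5,0,0,0,0,1,-30,3.5,0,0,0,0,1,-30,3.5,0,0,0,0,1,-30,3.5,0,0,0,0,1,-30,3.5,0,0,0,0,1,-30,3.5,0,0,0,0,1,-30,3.5,0,0,0,0,1,-30,3.5,0,0,0,0,1,-30,3.5,0,0,0,0,1,-30,3.5,0,0,0,0,1,-30,3.5,0,0,0,0,1,-30,3.5,0,0,0,0,1,-30,3.5,0,0,0,0,1,-30,3.5,0,0,0,0,1,-30,3.5,0,0,0,0,1,-30,3.5,0,0,0,0,1,-30,3.5,0,0,0,0,1,-26.5,2.3,4,0,0,0,1,0,0,0,0,0,0]
}}

```text
t: 12.2
tcp_pos: [0.4456, -0.3715, 0.1534]
tcp_rot: [-3.141, 0.002, 1.375]
ft_force: [0.6, 0.3, -0.9]
gripper_width: 0.0855
```

```bash
python3 - <<'E'
from h import *
env.camera("top")
go([451,-366],23,79)
p,d,K,R,t=cam("top");X=cloud(d,K,R,t);Z=X[...,2]
P=X.reshape(-1,3);W=(P[:,2]>.06)&(P[:,2]<.085)
xy=P[:,:2]*1000-O;tx=xy@ex;ty=xy@ey
m=W&(abs(tx)<40)&(ty>-40)&(ty<115)
print("row items top y range",np.percentile(ty[m],[0,2,98,100]),"x",np.percentile(tx[m],[2,98]))
hh=np.histogram(ty[m],np.arange(0,108,4));print(hh[0])
a=cv2.resize(p[150:230,160:265],(780,594),interpolation=2);cv2.imwrite("pics/c3.png",a)
E
```

```text
turn wz -0.004 shift [  4.    4.7 130.3]
row items top y range [19.66957235 20.0577105  96.14135156 99.39702832] x [-25.81815388  22.50321789]
[ 0  0  0  0  8 25 18 21 23 19 20 18 20 19 19 14 21 22 18 20 18 22 19 19
 10  0]
```

View pics/c3.png

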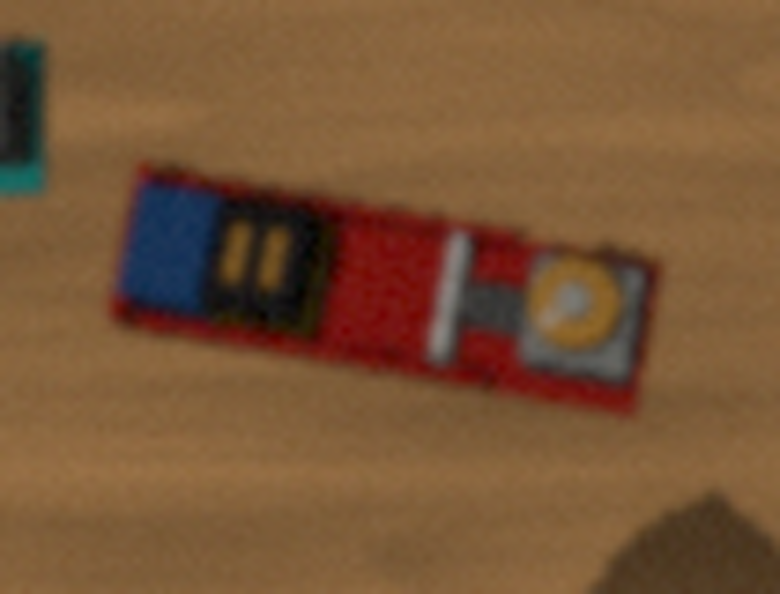

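The battery (270,260) and bit case (170,245) stand upright and touching, with clear space from (330,280) to the plate (450,300). The nut's index mark points down-left (545,330), about 2.5 rad from tote x. Next, the jar.

Emit:
{"method": "step_arm", "body": {
  "motion": [1,2,2.4,8,0,0,0,1,2,2.3,20,0,0,0,1,0,0,25,0,0,0,1,0,0,25,0,0,0,1,0,0,25,0,0,0,1,0,0,15,0,0,0,1,0,0,11,0,0,0,1,0,0,0,0,0,0,0,0,0,0,0,0,0,0,0,0,0,0,0,0,0,0,0,0,0,0,0,0,0,0,0,0,0,0,0,0,0,0,0,0,0],
  "grip_force": 40
}}

```text
t: 13.38
tcp_pos: [0.4532, -0.3652, 0.0275]
tcp_rot: [3.139, 0.001, 1.378]
ft_force: [-0.7, 2.7, 6.9]
gripper_width: 0.0458
```

```bash
python3 - <<'E'
from h import *
s=env.observe();print(s["tcp_pos"],s["ft_force"],s["gripper_width"])
q,_,*r=cam("side");cv2.imwrite("pics/j4.png",cv2.resize(q[200:350,210:340],(650,600),interpolation=2)[:600])
E
```

```text
[ 0.45316297 -0.36517213  0.02750187] [-0.70802225  2.73604937  6.89909959] 0.045849450685477945
```

View pics/j4.png

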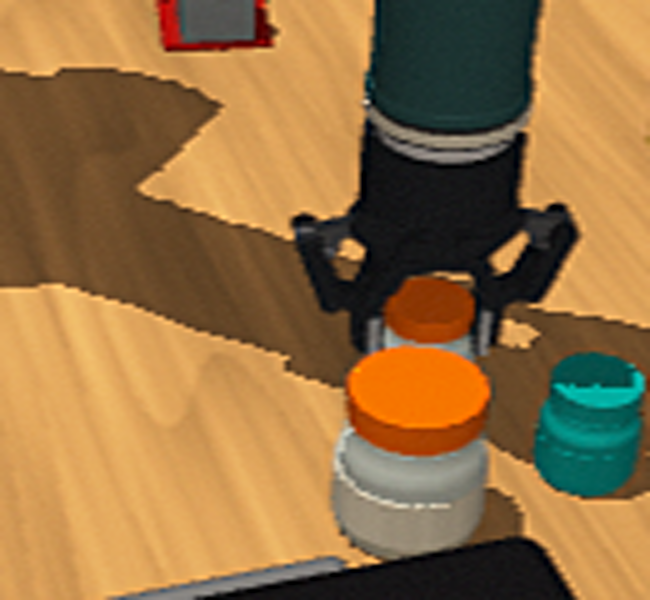

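Emit:
{"method": "step_arm", "body": {
  "motion": [0,0,0,-3,0,0,0,0,0,0,-3,0,0,0,0,0,0,-3,0,0,0,0,0,0,0,0,0,0,0,0,0,0,0,0,0,0,0,0,0,0,0,0]
}}

```text
t: 13.93
tcp_pos: [0.4517, -0.3641, 0.0342]
tcp_rot: [-3.141, -0.0, 1.378]
ft_force: [-0.2, -0.6, -2.4]
gripper_width: 0.0461
```

```bash
python3 - <<'E'
from h import *
q,_,*r=cam("side");a=q[250:300,270:325]
cv2.imwrite("pics/j5.png",cv2.resize(a,(660,600),interpolation=2))
s=env.observe();print(s["tcp_pos"],s["ft_force"],s["gripper_width"])
E
```

```text
[ 0.45169486 -0.36404877  0.03415091] [-0.48220885 -0.32900195 -2.33486196] 0.04591899736627077
```

Emit:
{"method": "step_arm", "body": {
  "motion": [0,0,0,-8,0,0,0,0,0,0,-18,0,0,0,0,0,0,-22,0,0,0,0,0,0,-22,0,0,0,0,0,0,-22,0,0,0,0,0,0,-22,0,0,0,0,0,0,-18,0,0,0,0,0,0,-4,0,0,0,0,0,0,0,0,0,0]
}}

```text
t: 14.73
tcp_pos: [0.453, -0.3652, 0.1728]
tcp_rot: [3.138, 0.002, 1.378]
ft_force: [-0.2, -0.4, -1.5]
gripper_width: 0.0462
```

```bash
python3 - <<'E'
from h import *
s=env.observe();print(s["tcp_pos"],s["ft_force"],s["gripper_width"])
go(tote(0,-7),170,79)
E
```

```text
[ 0.45303858 -0.36518496  0.17281748] [-0.21424136 -0.39703231 -1.4717395 ] 0.04622487679417763
turn wz -0.001 shift [498.8 -69.3   2.8]
```

Emit:
{"method": "step_arm", "body": {
  "motion": [0,14,-1.9,0,0,0,0,0,27.5,-3.8,0,0,0,0,0,27.5,-3.8,0,0,0,0,0,27.5,-3.8,0,0,0,0,0,27.5,-3.8,0,0,0,0,0,27.5,-3.8,0,0,0,0,0,27.5,-3.8,0,0,0,0,0,27.5,-3.8,0,0,0,0,0,27.5,-3.8,0,0,0,0,0,27.5,-3.8,0,0,0,0,0,27.5,-3.8,0,0,0,0,0,27.5,-3.8,0,0,0,0,0,27.5,-3.8,0,0,0,0,0,27.5,-3.8,0,0,0,0,0,27.5,-3.8,0,0,0,0,0,27.5,-3.8,0,0,0,0,0,27.5,-3.8,0,0,0,0,0,27.5,-3.8,0,0,0,0,0,17.3,-2,0,0,0,0,0,0,0,0,0,0,0]
}}

```text
t: 16.4
tcp_pos: [0.4785, 0.1417, 0.1684]
tcp_rot: [-3.138, -0.0, 1.381]
ft_force: [0.6, -0.1, -2.2]
gripper_width: 0.0461
```

Emit:
{"method": "step_arm", "body": {
  "motion": [0,0,0,10,0,0,0,0,0,0,20,0,0,0,0,0,0,20,0,0,0,0,0,0,10,0,0,0,0,0,0,0,0,0,0,0,0,0,0,0,0,0]
}}

```text
t: 16.9
tcp_pos: [0.4791, 0.1376, 0.1091]
tcp_rot: [-3.139, 0.001, 1.377]
ft_force: [-0.5, 0.3, -1.9]
gripper_width: 0.046
```

```bash
python3 - <<'E'
from h import *
s=env.observe();print(s["tcp_pos"],s["ft_force"],s["gripper_width"])
go(tote(0,-7),60,79)
q,_,*r=cam("side")
cv2.imwrite("pics/j6.png",cv2.resize(q[100:220,200:310],(550,600),interpolation=2))
E
```

```text
[0.47906231 0.13755267 0.10907274] [-0.53230863  0.31957943 -1.8968145 ] 0.04602505995776072
turn wz -0.002 shift [ 0.4  1.  49.1]
```

View pics/j6.png

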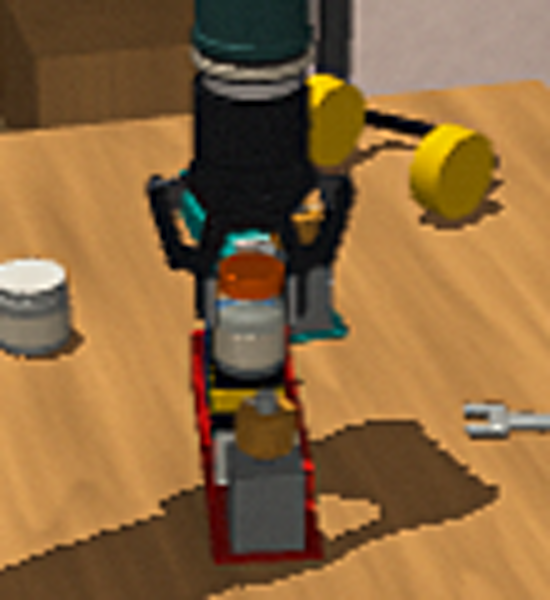

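Jar (250,330) hangs upright over the gap between battery and plate. Lowering.

Emit:
{"method": "step_arm", "body": {
  "motion": [0,0.4,1,8,0,0,0,0,0,0,14,0,0,0,0,0,0,14,0,0,0,0,0,0,8,0,0,0,0,0,0,0,0,0,0]
}}

```text
t: 17.37
tcp_pos: [0.4803, 0.1383, 0.065]
tcp_rot: [-3.139, 0.001, 1.378]
ft_force: [0.0, 0.0, -2.2]
gripper_width: 0.046
```

Emit:
{"method": "step_arm", "body": {
  "motion": [0,0,0,7,0,0,0,0,0,0,8,0,0,0,0,0,0,8,0,0,0,0,0,0,5,0,0,0,0,0,0,0,0,0,0,0,0,0,0,0,0,0]
}}

```text
t: 17.87
tcp_pos: [0.481, 0.1385, 0.0379]
tcp_rot: [-3.14, 0.001, 1.378]
ft_force: [-0.3, -0.3, -2.1]
gripper_width: 0.0461
```

Emit:
{"method": "step_arm", "body": {
  "motion": [0,0,0,1.5,0,0,0,0,0,0,1,0,0,0,0,0,0,1,0,0,0,0,0,0,0,0,0,0,0,0,0,0,0,0,0]
}}

```text
t: 18.28
tcp_pos: [0.4815, 0.1387, 0.0351]
tcp_rot: [3.141, -0.0, 1.378]
ft_force: [-0.1, 0.1, -1.6]
gripper_width: 0.0461
```

Emit:
{"method": "step_arm", "body": {
  "motion": [0,0,0,0.8,0,0,0,0,0,0,0,0,0,0,0,0,0,0,0,0,0]
}}

```text
t: 18.53
tcp_pos: [0.4814, 0.1386, 0.0342]
tcp_rot: [3.142, 0.0, 1.378]
ft_force: [-0.2, 0.3, -1.9]
gripper_width: 0.0459
```

Emit:
{"method": "step_arm", "body": {
  "motion": [0,0,0,0.8,0,0,0,0,0,0,0,0,0,0,0,0,0,0,0,0,0]
}}

```text
t: 18.78
tcp_pos: [0.4814, 0.1386, 0.0333]
tcp_rot: [-3.141, 0.0, 1.378]
ft_force: [-0.1, 0.4, -1.8]
gripper_width: 0.046
```

Emit:
{"method": "step_arm", "body": {
  "motion": [0,0,0,0.8,0,0,0,0,0,0,0,0,0,0,0,0,0,0,0,0,0]
}}

```text
t: 19.03
tcp_pos: [0.4815, 0.1386, 0.0326]
tcp_rot: [3.141, -0.0, 1.378]
ft_force: [-0.1, 0.8, -1.9]
gripper_width: 0.0457
```

Emit:
{"method": "step_arm", "body": {
  "motion": [0,0,0,0.7,0,0,0,0,0,0,0,0,0,0,0,0,0,0,0,0,0]
}}

```text
t: 19.28
tcp_pos: [0.4816, 0.1387, 0.0326]
tcp_rot: [3.142, -0.0, 1.378]
ft_force: [-3.5, -0.4, 5.4]
gripper_width: 0.0462
```

Emit:
{"method": "step_arm", "body": {
  "motion": [0,0,0,0.7,0,0,0,0,0,0,0,0,0,0,0,0,0,0,0,0,0]
}}

```text
t: 19.53
tcp_pos: [0.4816, 0.1387, 0.0325]
tcp_rot: [-3.142, -0.0, 1.378]
ft_force: [-5.4, -0.6, 10.5]
gripper_width: 0.0461
```

Emit:
{"method": "step_arm", "body": {
  "motion": [0.62,0,0,0,0,0,0,0.75,0,0,0,0,0,0,1,0,0,0,0,0,0,1,0,0,0,0,0,0,1,0,0,-6,0,0,0,1,0,0,-15,0,0,0,1,0,0,-25,0,0,-0.1,1,0,0,-30,0,0,-0.12,1,0,0,-30,0,0,-0.12,1,0,0,-14,0,0,-0.12,1,0,0,0,0,0,-0.12,1,0,0,0,0,0,-0.12,1,0,0,0,0,0,-0.12,1,0,0,0,0,0,-0.12,1,0,0,0,0,0,-0.12,1,0,0,0,0,0,-0.12,1,0,0,0,0,0,-0.12,1,0,0,0,0,0,-0.12,1,0,0,0,0,0,-0.12,1,0,0,0,0,0,-0.03]
}}

```text
t: 21.2
tcp_pos: [0.4814, 0.1386, 0.1514]
tcp_rot: [3.142, 0.0, 2.953]
ft_force: [-0.5, 0.6, -0.1]
gripper_width: 0.0853
```

```bash
python3 - <<'E'
from h import *
s=env.observe();print(s["tcp_pos"],s["tcp_rot"],s["qpos"],s["ft_force"],s["ft_torque"],s["gripper_width"])
go(tote(0,-100),130,169)
q,_,*r=cam("side")
cv2.imwrite("pics/j7.png",cv2.resize(q[80:220,200:310],(470,600),interpolation=2))
E
```

```text
[0.48141244 0.13862649 0.15143248] [3.14158753e+00 1.00463067e-04 2.95310060e+00] [ 2.30674185e-01 -4.14334459e-04  2.05513502e+00 -4.09103421e-05
  1.08677811e+00 -1.15161105e+00] [-0.47421465  0.56408638 -0.05384142] [-0.02217665  0.01248104 -0.01482775] 0.08527743135919894
turn wz 0.003 shift [  1.1 -94.1  21.4]
```

View pics/j7.png

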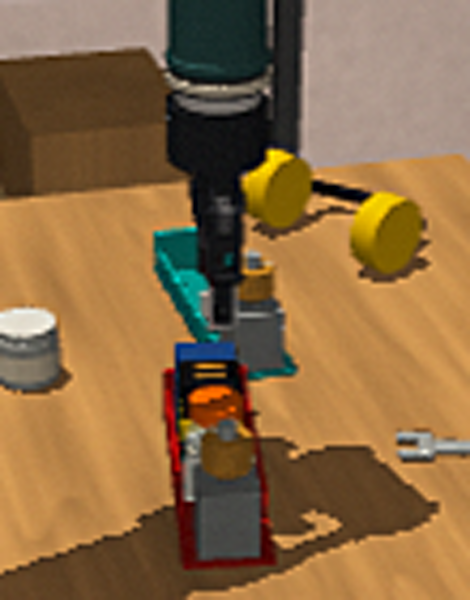

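All three items stand upright in a row, with the orange lid at (215,395) next to the nut at (228,450). Moving over the nut.

Emit:
{"method": "step_arm", "body": {
  "motion": [1,0.5,-14,0,0,0,0,1,0.5,-20,0,0,0,0,1,0,-20,0,0,0,0,1,0,-20,0,0,0,0,1,0,-15,0,0,0,0,1,0,-5,5,0,0,0,1,0,0,10,0,0,0,1,0,0,0,0,0,0,1,0,0,0,0,0,0]
}}

```text
t: 22.0
tcp_pos: [0.4615, 0.0472, 0.135]
tcp_rot: [-3.141, -0.002, 2.948]
ft_force: [0.3, -0.1, -1.0]
gripper_width: 0.0853
```

```bash
python3 - <<'E'
from h import *
s=env.observe();print(s["tcp_pos"],s["tcp_rot"])
go(tote(0,-100),69,169)
p,d,K,R,t=cam("top");X=cloud(d,K,R,t).reshape(-1,3)
xy=X[:,:2]*1000-O;tx=xy@ex;ty=xy@ey
m=(X[:,2]>.06)&(X[:,2]<.085)&(abs(tx)<40)&(ty>-45)&(ty<110)
print(np.histogram(ty[m],np.arange(-48,108,4))[0], m.sum())
E
```

```text
[0.46149166 0.0471557  0.1349691 ] [-3.14140420e+00 -2.40552157e-03  2.94775749e+00]
turn wz -0.002 shift [-1.  -0.5 66. ]
[ 0  0  0  0  2  6  6  7  7  7  7  5  5  0  0  0  0  0  0  0  0  0  2 12
 14 17 18 16 18 21 18 21 17 23 17 19 11  0] 296
```

Emit:
{"method": "step_arm", "body": {
  "motion": [1,-1,-0.5,12,0,0,0,1,0,0,18,0,0,0,1,0,0,18,0,0,0,1,0,0,12,0,0,0,1,0,0,6,0,0,0,1,0,0,0,0,0,0,0,0,0,0,0,0,0,0,0,0,0,0,0,0,0,0,0,0,0,0,0,0,0,0,0,0,0,0,0,0,0,0,0,0,0,0,0,0,0,0,0,0],
  "grip_force": 60
}}

```text
t: 23.05
tcp_pos: [0.4639, 0.0448, 0.0717]
tcp_rot: [-3.14, 0.002, 2.949]
ft_force: [-1.9, -4.3, 6.9]
gripper_width: 0.0367
```

```bash
cat > st.py <<'E'
from h import *
s=env.observe();p=s["tcp_pos"]*1000;xy=p[:2]-O
print("t",s["t"],"tote",xy@ex,xy@ey,p[2],"yaw",s["tcp_rot"][2],"F",s["ft_force"].round(2),"T",s["ft_torque"].round(3),"q6",s["qpos"][5],"w",s["gripper_width"])
E
python3 st.py
```

```text
t 23.05 tote 1.7780152651200394 -101.30037961086785 71.69112743302486 yaw 2.9485451107123533 F [-1.92 -4.33  6.88] T [-0.746  0.355  0.023] q6 -1.331675278039445 w 0.03673930243543873
```

Emit:
{"method": "step_arm", "body": {
  "motion": [0,0,0,0,0,0,0.06,0,0,0,0,0,0,0.1,0,0,0,0,0,0,0.1,0,0,0,0,0,0,0.1,0,0,0,0.1,0,0,0.1,0,0,0,0.1,0,0,0.1,0,0,0,0.1,0,0,0.1,0,0,0,0.1,0,0,0.1,0,0,0,0.1,0,0,0.1,0,0,0,0,0,0,0.04,0,0,0,0,0,0,0]
}}

```text
t: 23.97
tcp_pos: [0.4639, 0.0448, 0.0712]
tcp_rot: [3.141, 0.002, 2.046]
ft_force: [-3.4, -4.8, 7.8]
gripper_width: 0.0367
```

```bash
python3 st.py
```

```text
t 23.9667 tote 1.7856083697178693 -101.36361799908063 71.23788335522616 yaw 2.0464065370760043 F [-3.38 -4.83  7.8 ] T [-0.812  0.434 -0.076] q6 -0.4297594333359847 w 0.03665880916513783
```

Emit:
{"method": "step_arm", "body": {
  "motion": [0,0,0,0,0,0,0.1,0,0,0,0.1,0,0,0.1,0,0,0,0,0,0,0.1,0,0,0,0.1,0,0,0.1,0,0,0,0.1,0,0,0.1,0,0,0,0.1,0,0,0.1,0,0,0,0.1,0,0,0.1,0,0,0,0,0,0,0.1,0,0,0,0,0,0,0.1,0,0,0,0,0,0,0.1,0,0,0,0,0,0,0]
}}

```text
t: 24.88
tcp_pos: [0.4639, 0.0447, 0.0707]
tcp_rot: [3.14, 0.001, 1.044]
ft_force: [-2.1, -5.0, 6.9]
gripper_width: 0.0366
```

```bash
python3 st.py
```

```text
t 24.8833 tote 1.7452515174418823 -101.38846677839113 70.73757149898019 yaw 1.0441014337932208 F [-2.15 -4.96  6.9 ] T [-0.861  0.505 -0.017] q6 0.5725596507163351 w 0.036619866208172334
```

Emit:
{"method": "step_arm", "body": {
  "motion": [0,0,0,0,0,0,0.05,0,0,0,0,0,0,0.05,0,0,0,0.1,0,0,0.05,0,0,0,0,0,0,0.05,0,0,0,0,0,0,0.05,0,0,0,0.1,0,0,0.05,0,0,0,0,0,0,0.05,0,0,0,0,0,0,0.05,0,0,0,0,0,0,0]
}}

```text
t: 25.63
tcp_pos: [0.4639, 0.0448, 0.0705]
tcp_rot: [3.139, 0.0, 0.646]
ft_force: [-2.9, -5.0, 7.3]
gripper_width: 0.0366
```

```bash
python3 st.py
```

```text
t 25.6333 tote 1.7318222774637828 -101.37899947692688 70.53994547249829 yaw 0.6462728949311838 F [-2.85 -4.97  7.3 ] T [-0.819  0.503 -0.042] q6 0.9704327698990338 w 0.03660585539821037
```

Emit:
{"method": "step_arm", "body": {
  "motion": [0,0,0,0,0,0,0.05,0,0,0,0,0,0,0.05,0,0,0,0,0,0,0.05,0,0,0,0,0,0,0.05,0,0,0,0,0,0,0]
}}

```text
t: 26.05
tcp_pos: [0.466, 0.0457, 0.0707]
tcp_rot: [3.138, -0.005, 0.45]
ft_force: [5.0, 0.3, 0.9]
gripper_width: 0.0363
```

```bash
python3 st.py
```

```text
t 26.05 tote 3.678245068770922 -99.98793017769093 70.72025645144203 yaw 0.449750455986901 F [5.04 0.26 0.93] T [-0.059 -0.776  1.178] q6 1.1673558311609131 w 0.03631395855590457
```

Bottomed: the torque jumped to 1.18 N m and z stopped falling. I'll unwind in small steps to find where the torque reaches zero, and measure the quarter turn from there.

Emit:
{"method": "step_arm", "body": {
  "motion": [0,0,0,0,0,0,-0.04,0,0,0,0,0,0,0]
}}

```text
t: 26.22
tcp_pos: [0.466, 0.0459, 0.0707]
tcp_rot: [3.139, -0.005, 0.49]
ft_force: [4.5, -0.5, 2.3]
gripper_width: 0.0363
```

```bash
python3 st.py
```

```text
t 26.2167 tote 3.6104520495486367 -99.8837062205914 70.69475349349067 yaw 0.49020799519609737 F [ 4.49 -0.53  2.28] T [-0.035 -0.855  0.418] q6 1.126064243617604 w 0.03630632946805737
```

Emit:
{"method": "step_arm", "body": {
  "motion": [0,0,0,0,0,0,-0.04,0,0,0,0,0,0,0]
}}

```text
t: 26.38
tcp_pos: [0.4659, 0.0459, 0.0707]
tcp_rot: [3.139, -0.005, 0.528]
ft_force: [5.4, -0.9, 4.8]
gripper_width: 0.0361
```

```bash
python3 st.py
```

```text
t 26.3833 tote 3.5395600384719 -99.8201287168788 70.65267834570707 yaw 0.5276428028440745 F [ 5.35 -0.89  4.77] T [-0.097 -1.018  0.079] q6 1.0880522704195705 w 0.03610892085151091
```

Emit:
{"method": "step_arm", "body": {
  "motion": [0,0,0,0,0,0,-0.04,0,0,0,0,0,0,0]
}}

```text
t: 26.55
tcp_pos: [0.4659, 0.046, 0.0707]
tcp_rot: [3.139, -0.005, 0.567]
ft_force: [5.5, -0.2, 5.8]
gripper_width: 0.0367
```

```bash
python3 st.py
```

```text
t 26.55 tote 3.4470281881860445 -99.73554321252432 70.65065338107144 yaw 0.567030156303131 F [ 5.54 -0.16  5.77] T [ 0.05  -0.931  0.048] q6 1.0485435994869299 w 0.0366756648446557
```

Stop reached and torque back near zero at yaw 0.53–0.55, but the hand slid about 2.3 mm along the pads. I'll open, re-centre, regrip, touch the stop gently again, and then back off.

Emit:
{"method": "step_arm", "body": {
  "motion": [0.6,0,0,0,0,0,0,0.7,0,0,0,0,0,0,0.7,0,0,0,0,0,0,0.7,0,0,0,0,0,0]
}}

```text
t: 26.88
tcp_pos: [0.4616, 0.0459, 0.068]
tcp_rot: [-3.14, 0.003, 0.567]
ft_force: [-0.4, 0.1, -0.2]
gripper_width: 0.0598
```

```bash
python3 st.py; python3 -c "
from h import *
go([463.9,44.8],70,np.degrees(.57))"
```

```text
t 26.8833 tote -0.7367396720694913 -100.70824870736558 67.98533101511894 yaw 0.5671573548670454 F [-0.4   0.13 -0.16] T [0.004 0.011 0.049] q6 1.0488079161430708 w 0.05975338447374374
turn wz -0.003 shift [ 1.4  2.2 -2. ]
```

Emit:
{"method": "step_arm", "body": {
  "motion": [0.55,0.6,0.5,-1.5,0,0,0,0.5,0,0,0,0,0,0,0.46,0,0,0,0,0,0,0,0,0,0,0,0,0,0,0,0,0,0,0,0,0,0,0,0,0,0,0,0,0,0,0,0,0],
  "grip_force": 50
}}

```text
$.motion: bad value
```

```bash
python3 st.py
```

```text
t 26.8833 tote -0.7367396720694913 -100.70824870736558 67.98533101511894 yaw 0.5671573548670454 F [-0.4   0.13 -0.16] T [0.004 0.011 0.049] q6 1.0488079161430708 w 0.05975338447374374
```

Emit:
{"method": "step_arm", "body": {
  "motion": [0.55,0.6,0.5,-1.5,0,0,0,0.5,0,0,0,0,0,0,0.46,0,0,0,0,0,0,0,0,0,0,0,0,0,0,0,0,0,0,0,0,0,0,0,0,0,0,0,0,0,0,0,0,0,0],
  "grip_force": 50
}}

```text
t: 27.47
tcp_pos: [0.4643, 0.0452, 0.0708]
tcp_rot: [3.14, 0.0, 0.568]
ft_force: [0.2, -5.4, 3.8]
gripper_width: 0.0363
```

```bash
python3 st.py
```

```text
t 27.4667 tote 2.1279034758054376 -100.87317538251965 70.81458001224678 yaw 0.5680045663040232 F [ 0.25 -5.4   3.76] T [-0.852  0.024 -0.049] q6 1.04807218199913 w 0.03633301648597199
```

Emit:
{"method": "step_arm", "body": {
  "motion": [0,0,0,0,0,0,0.03,0,0,0,0,0,0,0]
}}

```text
t: 27.63
tcp_pos: [0.4644, 0.0452, 0.0708]
tcp_rot: [3.14, 0.0, 0.537]
ft_force: [0.7, -5.0, 1.9]
gripper_width: 0.0366
```

```bash
python3 st.py
```

```text
t 27.6333 tote 2.155362028303499 -100.88047660065189 70.81070878615824 yaw 0.5370095573453597 F [ 0.68 -5.02  1.9 ] T [-0.852  0.021  0.032] q6 1.0791032270607608 w 0.03662785436277858
```

Emit:
{"method": "step_arm", "body": {
  "motion": [0,0,0,0,0,0,0.03,0,0,0,0,0,0,0]
}}

```text
t: 27.8
tcp_pos: [0.4644, 0.0452, 0.0708]
tcp_rot: [3.14, 0.0, 0.507]
ft_force: [-0.0, -5.4, 2.0]
gripper_width: 0.0365
```

```bash
python3 st.py
```

```text
t 27.8 tote 2.1416875625997966 -100.88499378555416 70.7779397918942 yaw 0.5073012513163242 F [-0.02 -5.39  2.04] T [-0.925  0.04   0.09 ] q6 1.1089349999928675 w 0.036470546762993876
```

Emit:
{"method": "step_arm", "body": {
  "motion": [0,0,0,0,0,0,0.03,0,0,0,0,0,0,0]
}}

```text
t: 27.97
tcp_pos: [0.4644, 0.0451, 0.0708]
tcp_rot: [3.14, 0.0, 0.479]
ft_force: [0.1, -5.5, 2.5]
gripper_width: 0.0367
```

```bash
python3 st.py
```

```text
t 27.9667 tote 2.166278131303494 -100.9064236845465 70.77576827284408 yaw 0.4789699607928577 F [ 0.09 -5.45  2.46] T [-0.842  0.006  0.657] q6 1.1376975806032978 w 0.036715426889706054
```

Emit:
{"method": "step_arm", "body": {
  "motion": [0,0,0,0,0,0,-0.06,0,0,0,-0.1,0,0,-0.1,0,0,0,0,0,0,-0.1,0,0,0,-0.1,0,0,-0.1,0,0,0,0,0,0,-0.1,0,0,0,-0.1,0,0,-0.1,0,0,0,0,0,0,-0.1,0,0,0,-0.1,0,0,-0.1,0,0,0,0,0,0,-0.1,0,0,0,-0.1,0,0,-0.1,0,0,0,0,0,0,-0.1,0,0,0,-0.1,0,0,-0.1,0,0,0,0,0,0,-0.1,0,0,0,-0.1,0,0,-0.1,0,0,0,0,0,0,-0.1,0,0,0,-0.1,0,0,-0.1,0,0,0,0,0,0,-0.04,0,0,0,0,0,0,0,0,0,0,0,0,0,0]
}}

```text
t: 29.55
tcp_pos: [0.4635, 0.0454, 0.0715]
tcp_rot: [-3.14, 0.0, 2.078]
ft_force: [-2.3, -5.0, 5.0]
gripper_width: 0.0368
```

```bash
python3 st.py
```

```text
t 29.55 tote 1.31087529809839 -100.84821309681985 71.52505404413976 yaw 2.078454328943031 F [-2.26 -4.96  5.03] T [-0.821  0.432  0.096] q6 -0.46243219372110383 w 0.036838692407695245
```

Backed off 1.573 rad, and the hand rose 0.75 mm (0.79 expected). One last look.

```bash
python3 - <<'E'
from h import *
p,*_=cam("top");q,*_=cam("side")
o=np.zeros((600,790,3),np.uint8);o[:300,:395]=cv2.resize(p[150:230,160:265],(395,300),interpolation=2);o[300:,:395]=cv2.resize(p[30:330,20:500],(395,300));o[:,400:]=cv2.resize(q[80:230,200:300],(390,600),interpolation=2)
cv2.imwrite("pics/fin.png",o)
E
python3 st.py
```

```text
t 29.65 tote 1.3013137183007328 -100.86182587987285 71.51345662835095 yaw 2.0783631373738314 F [-2.32 -5.5   5.17] T [-0.771  0.355  0.015] q6 -0.4623202270944699 w 0.03692111401363281
```

View pics/fin.png

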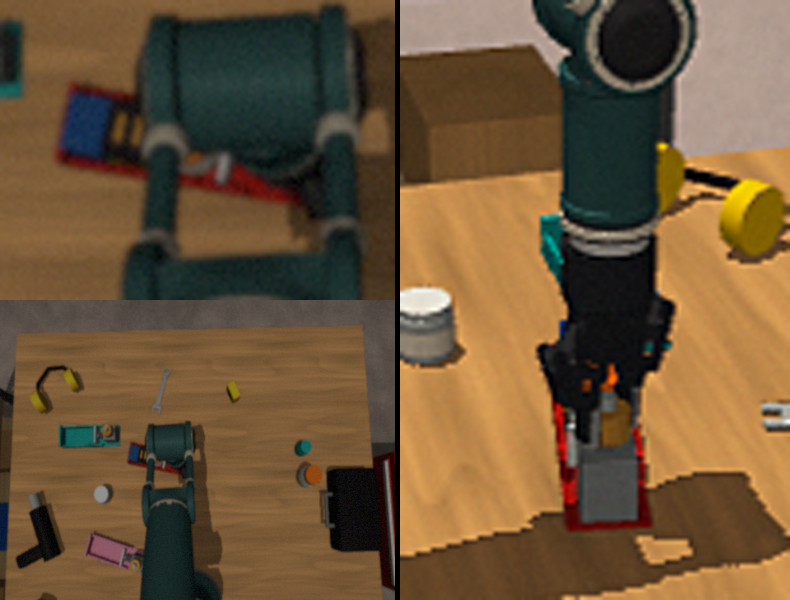

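The bit case (85,125), the battery and the edge of the jar lid are in the tote. The fingers hold the nut (610,415), and the wrench, tape and tin are unmoved. Handing in.

```bash
python3 -c "
from station import env
print(env.sign_off())"
```

```text
the job is handed in; nothing more can be done
None
```

The job is handed in at about 30 s of the 67 s allowed, with the gripper still holding the nut a quarter turn off its stop.

- **Placing:** I lowered the battery first and used it to push the bit case to the end wall. Then I lowered the jar beside it. Both were released only once force contact showed they were on the tote floor. A picture taken before the nut work showed all three standing upright in one row.
- **Nut:** I screwed it clockwise until the torque jumped to about 1.2 N m. The pads slipped a little at that stop, so I released the nut, re-centred and regripped it. I touched the stop again gently (yaw about 0.505 rad, 0.66 N m) and backed off to yaw 2.078 rad. That is 1.573 rad against the 1.571 wanted; the hand rose about 0.75 mm, as a quarter turn should.
- **Bystanders:** the wrench, tape measure and tin were where they started in the last picture.

**Less certain:**
- In the last picture the arm hid most of the jar and the nut's index mark. The nut angle therefore rests on torque, yaw and height rather than on the mark.
- Closing the gripper on an object shifted the tool 2–3 mm each time; this did no visible harm.

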